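Shore hardness reading on a rubber disc

ROBOT

A 6-joint arm with a two-finger parallel gripper is mounted at the origin on the work surface. World frame = base frame: x ahead of the robot, y to its left, z up, the work surface at z = 0. Lengths are in mm, angles in rad, forces in N, time in s.
With the tool pointing down it reaches from about 350 to 975 mm from the base axis. Payload 7.1 kg.
Tool frame: the origin (TCP) lies midway between the tips of the shut fingers; the grasp point (between the pads) lies pinch_z behind it (pinch_z is the distance from the TCP to the grasp point, in mm); z points along the fingers, y is the line along which they close (so a half turn about z gives the same grasp; the last joint's range is limited). The gripper opens to 88 mm and grips with 3 to 60 N. Pads are 20 mm wide; open, the fingers measure 115 mm over their backs; the gripper's body (75 mm by 178 mm) begins 61 mm behind the grasp point.
Start: joints at [1.105, 0.423, 1.63, -0, 1.089, -0.019], TCP at [270.019, 563.644, 222.675] pointing down, gripper open.
Joint ranges: [-3, 3], [-0.9, 2.11], [0.09, 2.58], [-1.31, 4.45], [0.11, 2.69], [-2.54, 2.54]. Speed limits (rad/s): [2.39, 2.39, 3.01, 3.14, 3.14, 3.14].

INTERFACE

Orientations are given as a rotation vector (axis times angle).
In Python, from workcell import get_obs, get_image, close_job, pinch_z gives the robot as it stands.
- The arm moves only by the tool jog_arm, never from a script. Its argument "commands" is a list of rows, each a list of 3 entries, a list of its own where there are three numbers: the gripper command: -1 is shut, 1 is fully open, values between are in proportion, then the shift along the tool's x, y, z as a fraction of full scale, then the turn, a rotation vector about the tool's x, y, z as a fraction of full scale. In form: [[gripper, [tx, ty, tz], [rx, ry, rz]], ...]. A call has 1 to 10 rows; each row shifts and turns the commanded pose from where the row before left it, along the tool's axes as they then stand; what a row does not reach is not made up. Full scale, the value 1, is 0.1 m for a shift and 45 degrees for a turn. A row lasts 1/10 s, in which the tool goes at most 50 mm and 8.59 degrees, less where a joint would pass 70% of its speed; a pose out of reach is approached as far as the arm can. A call with a number of a shift or a turn outside -1 to 1 is refused whole. A call with a gripper value outside its range is refused whole. The fingers move at their own pace and stop on an object; the grip force is fixed at half the most. Time passes only in rows, so rows that do not move let the fingers close. It gives the time, the measured TCP pose, the force, the opening and the grip force at its end, in the units of the state.
- get_obs(): the state, without advancing time (a new reading comes with each control period).
- get_image(name): name is "side" or "top"; returns a dict with "image" (400x640x3 uint8, blue, green, red), "z_map" (400x640 float32, mm along the optical axis (not along the pixel's ray), 0 where there is no reading), "intrinsics" (3x3 intrinsics, pixels), "eye" and "orientation" of the camera in the world. Camera axes: x right, y down, z forward; pixel columns grow to the right and rows downward; lengths in mm; the calibration is good to about 2 mm. A picture is of the moment at which its call begins.
- close_job(): hands the job in; it is judged then, once.
The state is a dict: "t": time; "qpos": joint angles; "qvel": joint speeds; "joint_torque": joint torques, N m; "ee_pos": TCP position; "orientation": TCP orientation; "ft_force": force on the tool from outside, world axes, zero at the start; "moment": the same for the moment, N m; "width": finger opening in mm; "grasp_force": force on a finger pad.
Only numpy, scipy, OpenCV 4.12 (cv2) and the standard library are available. Lean on these libraries where they do the work, as an engineer would, in place of code of your own. Each camera call takes 0.05 s, during which the arm holds its last target. There are 200 camera calls.

TASK

Of the three grey rubber samples, take the solid round disc, lay it flat in the middle of the round steel test plate and let go of it. Then lift the hardness gauge out of its holder, stand it upright on the white dot in the middle of the disc and press it down gently, with about 10 N, until its foot sits flat on the rubber and its sprung grip just begins to give. Finish while you are still holding the gauge pressed there, and leave everything else on the bench where it is.

Things in the scene. Friction and masses are not known exactly. Their poses are not given: they have to be found in the camera images.
- disc: the solid round rubber specimen, grey, 44 mm across, 6 mm thick, 14 g, with a small white dot in the middle of its top; lies flat on the bench. Origin: centre of its underside, z up. It does not dent noticeably under the gauge
- disc_dot (a point): the white dot (5 mm) in the middle of the disc's top face, 6 mm above the disc's origin
- plate: the test plate: a round ground-steel plate, 100 mm across, 15 mm thick, fixed to the bench, with an engraved circle of 66 mm round its middle. Origin: centre of its underside on the bench; its top is 15 mm higher
- gauge: hand-held digital hardness gauge, 0.27 kg, 136 mm tall, upright in its holder. From its foot up: steel foot 18 mm wide to 10 mm, thin stem to 22 mm, flat white housing (24 mm along x, 62 mm along y) to 72 mm with a display on its -x face, steel neck, dark rubber grip from 80 to 130 mm, steel boss on top. Origin: centre of the foot's lower face while unloaded, z up; 12 mm above the bench in the holder
- gauge_foot (a point): centre of the lower face of the gauge's foot (it moves with the housing when the sprung grip sinks)
- gauge_grip (a point): a point on the axis of the gauge's grip, 107 mm above the foot's face while unloaded; the grip is 28 mm thick along the gauge's x (take it across this) and 40 mm wide along its y, 80 to 130 mm above the foot's face
- stroke (a joint): how far the gauge's sprung grip has sunk towards the housing: 0 unloaded, 0.007 m at its stop. It starts to sink only at about 9 N of push, when the foot is already flat on the rubber, and takes 0.8 N more per mm, about 14 N at its stop: a few mm of sinking is the right push
- indenter (a joint): the gauge's sprung measuring pin, 4 mm thick, in the middle of the foot: 0 when it stands out 2.5 mm below the foot; grows as it is pushed in, 0.0025 m when level with the foot's face. The spring takes 0.6 N at first and 3 N more per mm, 8 N when level
- holder: the gauge's holder, fixed: aluminium block 50 by 84 mm (x, y) on a steel base 84 by 100 mm, top 34 mm above the bench. Foot and stem hang in its 25 mm hole with 3 mm play, the housing rests on top between two end lips (70 mm apart along y, 45 mm above the bench). The gauge lifts straight up, clear after 25 mm. Origin: centre of its underside; axes as the gauge's in it
- ring: another sample, to be left alone: a grey rubber ring gasket, 44 mm across with a 28 mm hole, 6 mm thick. Origin: centre of its underside
- coupon: another sample, to be left alone: a grey rubber square, 42 by 42 by 6 mm. Origin: centre of its underside
- vial_a: small stoppered glass vial, 24 mm across, 51 mm tall, standing beyond the plate; leave alone. Origin: centre of its underside
- vial_b: a second such vial; leave alone
- beaker: straight-sided glass beaker, 70 mm across, 90 mm tall; leave alone. Origin: centre of its underside
- caliper: digital caliper lying flat, 235 mm long along its x, 14 mm high; leave alone. Origin: under its display head
- tweezers: steel tweezers lying flat, 120 mm long, 4 mm high; leave alone. Origin: at mid-length, on the bench
Not all that is in view belongs to the job. What is shaped like the disc but purple or yellow is not meant.

How it is judged:
By the outcome, as a careful person would: the job done as asked, in the order asked, and still so for the second after the job is handed in, while the arm keeps its last pose, push and grip.
It also fails if it takes over 53 s, if anything falls off the work surface, if the arm or the gripper's body presses on something with over 40 N, if the wrist force passes 120 N, or if a joint passes its speed limit or range.

## Working session

There is one attempt and no reset: what is moved stays moved. The work goes in short steps, Python scripts to look and compute and a tool call to move; the robot and the scene stay as the last step left them, time stands still between calls to the robot, and variables do not carry over. Pictures are saved under pics/ and viewed, at most 10 in all, crops included, and the job is handed in when it is done.

Besides the shell and the picture viewer there is one more tool, called after "Emit:" by a JSON object that holds its "api" and its "payload". jog_arm: Moves the arm, as the interface text tells. Its arguments: {"type":"object","properties":{"commands":{"type":"array","items":{"type":"array"}}},"required":["commands"]}

```bash
mkdir -p pics; cat > h.py <<'E'
import numpy as np, cv2
from scipy.spatial.transform import Rotation as R
from workcell import get_obs, get_image, close_job, pinch_z
def cam(n):
    g=get_image(n); o=np.array(g["orientation"],float)
    M=o if o.shape==(3,3) else R.from_rotvec(o).as_matrix()
    K=np.array(g["intrinsics"]); z=g["z_map"]
    v,u=np.mgrid[:z.shape[0],:z.shape[1]]
    P=np.stack([(u-K[0,2])/K[0,0]*z,(v-K[1,2])/K[1,1]*z,z],-1)@M.T+np.array(g["eye"])
    P[z==0]=np.nan
    return g["image"],P,g
E
python3 - <<'E'
from h import *
o=get_obs(); print(o, pinch_z)
for n in("top","side"):
    im,P,g=cam(n); cv2.imwrite(f"pics/{n}0.png",im); print(n,g["eye"],g["orientation"],g["intrinsics"]); np.save(n+"0.npy",P)
E
```

```text
{'t': 0.0, 'qpos': array([ 1.10501484e+00,  4.23835642e-01,  1.63067104e+00, -4.70910348e-05,
        1.08856605e+00, -1.89991954e-02]), 'qvel': array([ 0.0017527 ,  0.00058086, -0.00024559, -0.00058781, -0.00082565,
        0.00012842]), 'joint_torque': array([ 1.62019307e-03, -5.44639170e+01, -2.73663068e+01,  6.45788689e-02,
        2.28939706e-02, -8.54388918e-05]), 'ee_pos': array([269.78778852, 563.17675461, 221.91237644]), 'orientation': array([-6.95878033e-01, -3.06322956e+00,  2.27244208e-03]), 'ft_force': array([ 0.67852208,  0.17351325, -0.56347574]), 'moment': array([-0.01332451, -0.02548544,  0.00022778]), 'grasp_force': 0.0, 'width': 87.75994770586787} 18.700000000000003
top [461.18149323  -7.85698169 934.87495646] [-2.19827542  2.13413143 -0.09445387] [[394.22914936   0.         317.5970261 ]
 [  0.         394.22914936 201.33805363]
 [  0.           0.           1.        ]]
side [ 104.6310305  -551.8150774   940.96460606] [-2.34875947  0.79123799 -0.30191473] [[386.73616208   0.         316.00623902]
 [  0.         386.73616208 200.46838495]
 [  0.           0.           1.        ]]
```

View pics/top0.png

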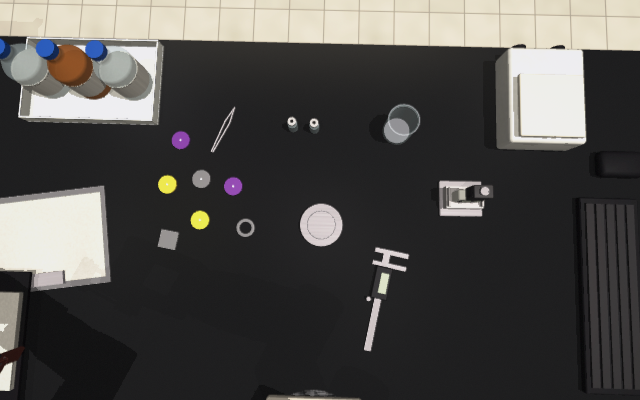

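View pics/side0.png

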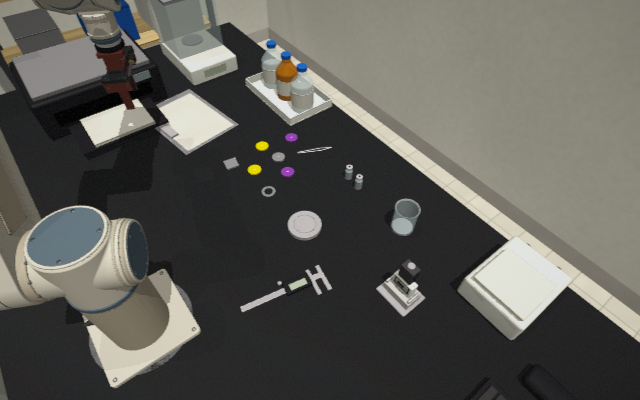

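The top view shows the grey disc at px (201,179), the plate at (321,225), the gauge's grip top near (487,192) and its holder near (461,198). The side view shows the same layout, with the arm at far left.

```bash
python3 - <<'E'
from h import *
im=cv2.imread("pics/top0.png"); P=np.load("top0.npy")
hsv=cv2.cvtColor(im,cv2.COLOR_BGR2HSV); H,S,V=cv2.split(hsv)
def show(n,m,box):
    x0,y0,x1,y1=box; mm=np.zeros_like(m,bool); mm[y0:y1,x0:x1]=m[y0:y1,x0:x1]
    p=P[mm]; p=p[~np.isnan(p[:,0])]
    r=cv2.minAreaRect(p[:,:2].astype(np.float32))
    print(n,len(p),"mean",p.mean(0).round(1),"med z",np.median(p[:,2]).round(1),"rect",np.round(r[0],1),np.round(r[1],1),round(r[2],1))
m=V>70
show("disc",m,(188,166,215,193))
show("dot",V>190,(188,166,215,193))
for n,b in dict(pur1=(218,172,248,200),pur2=(168,128,194,152),yel1=(155,172,180,196),yel2=(187,207,213,233),ring=(233,216,258,240),coupon=(155,228,182,252),plate=(296,200,346,250)).items(): show(n,m,b)
pz=P[...,2]
box=(430,165,510,230)
show("griptop",(pz>130),box); show("grip",(pz>95),box)
show("housingtop",(pz>75)&(pz<90),box); show("block",(pz>27)&(pz<40),box); show("base",(pz>4)&(pz<16),box)
# side
im2=cv2.imread("pics/side0.png"); P=np.load("side0.npy"); pz=P[...,2]; b=(370,250,430,320)
show("s grip",pz>95,b); show("s top",pz>140,b); show("s hous",(pz>35)&(pz<80),b);show("s base",(pz>4)&(pz<16),b)
V=cv2.cvtColor(im2,cv2.COLOR_BGR2HSV)[...,2]
show("s disc",V>80,(270,151,286,162)); show("s plate",V>80,(284,208,325,240))
for n,f in(("top",(425,160,515,235)),("side",(365,245,440,325))):
    i=im if n=="top" else im2
    cv2.imwrite(f"pics/z{n}.png",cv2.resize(i[f[1]:f[3],f[0]:f[2]],None,fx=5,fy=5,interpolation=2))
a=cv2.imread("pics/ztop.png");b=cv2.imread("pics/zside.png")
h=400;cv2.imwrite("pics/zz.png",np.hstack([cv2.resize(a,(400,h*375//450)) if 0 else cv2.resize(a,(420,350)),cv2.resize(b,(330,350))]))
E
```

```text
disc 271 mean [598.7 284.2   4.9] med z 5.0 rect [599.1 285.1] [43.  43.2] 4.7
dot 4 mean [598.7 284.7   4.6] med z 5.2 rect [598.5 284.8] [3.1 2.1] 22.0
pur1 274 mean [583.5 206.6   4.8] med z 4.9 rect [584.1 206.8] [45.  42.7] 9.6
pur2 264 mean [692.1 339.2   4.5] med z 4.7 rect [692.9 340.7] [46.4 42.6] 50.1
yel1 294 mean [583.4 364.2   4.2] med z 4.4 rect [584.3 364.5] [46.6 43.6] 15.8
yel2 299 mean [500.6 281.4   4.3] med z 4.8 rect [500.9 282.2] [46.2 45.3] 62.9
ring 172 mean [485.2 172.5   4.4] med z 4.3 rect [485.7 172.6] [42.4 42.4] 50.2
coupon 333 mean [452.7 353.5   4.5] med z 4.5 rect [452.8 354.7] [45.6 42.7] 80.4
plate 1470 mean [497.4  -6.2  14.1] med z 14.5 rect [498.   -6.6] [102.1  99.6] 1.4
griptop 295 mean [ 568.1 -329.2  142.4] med z 142.0 rect [ 568.5 -331.2] [26.9 39.4] 1.7
grip 406 mean [ 567.  -326.2  134.6] med z 140.9 rect [ 568.4 -330.6] [27.2 40.3] 0.9
housingtop 97 mean [ 566.7 -310.5   82.2] med z 82.7 rect [ 567.3 -330.5] [60.  22.3] 88.7
block 332 mean [ 561.4 -322.4   33.7] med z 33.8 rect [ 568.7 -331.5] [50.  84.2] 0.2
base 678 mean [ 565.1 -326.5    7.8] med z 7.8 rect [ 569.6 -364.8] [167.9 145.8] 89.0
s grip 363 mean [ 563.4 -335.8  129.6] med z 137.4 rect [ 568.7 -333.1] [28.8 40.8] 2.0
s top 147 mean [ 567.9 -333.   143.3] med z 142.2 rect [ 568.6 -333.2] [27.6 39. ] 2.3
s hous 336 mean [ 559.9 -338.2   54.3] med z 50.3 rect [ 566.6 -332.6] [45.2 81.8] 1.8
s base 401 mean [ 548.7 -343.3    7.9] med z 7.6 rect [ 577.3 -328.1] [204.2 118.9] 14.7
s disc 101 mean [599.4 284.7   3.8] med z 4.1 rect [600.1 286.5] [46.3 45.7] 36.6
s plate 817 mean [495.   -8.1  13.1] med z 13.9 rect [499.8  -1.7] [111.2 103.6] 39.7
```

View pics/zz.png

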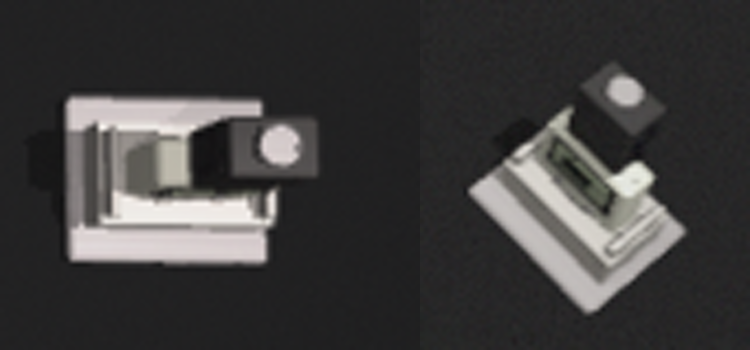

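The zoom shows the gauge standing upright with its axes along the world's and its display on -x. Measured positions: disc (599, 285), plate (498, -6.5), gauge (568.5, -331.5). I'll grip everything along world x.

Emit:
{"api": "jog_arm", "payload": {"commands": [[1, [-0.417, -0.11, 0], [0, 0, 0]], [1, [-0.417, -0.11, 0], [0, 0, 0]], [1, [-0.417, -0.11, 0], [0, 0, 0]], [1, [-0.417, -0.11, 0], [0, 0, 0]], [1, [0, 0, 0], [0, 0, 0.179]], [1, [0, 0, 0], [0, 0, 0.179]], [1, [0, 0, 0], [0, 0, 0.179]], [1, [0, 0, 0], [0, 0, 0.179]], [1, [0, 0, 0], [0, 0, 0.179]], [1, [0, 0, 0], [0, 0, 0.179]]]}}

```text
t: 1.1
ee_pos: [401.3, 451.6, 222.3]
orientation: [-1.896, -2.505, 0.001]
ft_force: [0.4, 0.1, -0.3]
width: 87.4
grasp_force: 0.0
```

Emit:
{"api": "jog_arm", "payload": {"commands": [[1, [0, 0, 0], [0, 0, 0.179]], [1, [0, 0, 0], [0, 0, 0.179]], [1, [-0.279, 0.329, 0], [0, 0, 0]], [1, [-0.279, 0.329, 0], [0, 0, 0]], [1, [-0.279, 0.329, 0], [0, 0, 0]], [1, [-0.279, 0.329, 0], [0, 0, 0]], [1, [-0.279, 0.329, 0], [0, 0, 0]], [1, [-0.279, 0.329, 0], [0, 0, 0]], [1, [0, 0, 0.5], [0, 0, 0]], [1, [0, 0, 0.5], [0, 0, 0]]]}}

```text
t: 2.1
ee_pos: [601.0, 283.4, 122.8]
orientation: [2.224, 2.217, 0.006]
ft_force: [-0.2, 0.3, -0.1]
width: 87.5
grasp_force: 0.0
```

Emit:
{"api": "jog_arm", "payload": {"commands": [[1, [0, 0, 0], [0, 0, 0]], [1, [0, 0, 0], [0, 0, 0]]]}}

```text
t: 2.3
ee_pos: [598.2, 284.2, 122.3]
orientation: [-2.222, -2.22, 0.004]
ft_force: [0.5, -0.0, 0.5]
width: 87.8
grasp_force: 0.0
```

Emit:
{"api": "jog_arm", "payload": {"commands": [[1, [0, 0, 0.4], [0, 0, 0]], [1, [0, 0, 0.4], [0, 0, 0]], [1, [0, 0, 0.25], [0, 0, 0]], [1, [0, 0, 0.1], [0, 0, 0]], [1, [0, 0, 0.045], [0, 0, 0]], [1, [0, 0, 0], [0, 0, 0]], [1, [0, 0, 0], [0, 0, 0]]]}}

```text
t: 3.0
ee_pos: [600.1, 285.1, 5.3]
orientation: [2.221, 2.22, 0.005]
ft_force: [-0.9, -0.8, -0.4]
width: 87.6
grasp_force: 0.0
```

Emit:
{"api": "jog_arm", "payload": {"commands": [[-1, [0, 0, 0], [0, 0, 0]], [-1, [0, 0, 0], [0, 0, 0]], [-1, [0, 0, 0], [0, 0, 0]], [-1, [0, 0, 0], [0, 0, 0]], [-1, [0, 0, 0], [0, 0, 0]], [-1, [0, 0, 0], [0, 0, 0]], [-1, [0, 0, 0], [0, 0, 0]], [-1, [0, 0, 0], [0, 0, 0]], [-1, [0, 0, 0], [0, 0, 0]], [-1, [0, 0, 0], [0, 0, 0]]]}}

```text
t: 4.0
ee_pos: [598.7, 284.3, 3.1]
orientation: [-2.222, -2.221, 0.0]
ft_force: [0.2, -0.5, -1.0]
width: 42.4
grasp_force: 30.0
```

Emit:
{"api": "jog_arm", "payload": {"commands": [[-1, [0, 0, -0.2], [0, 0, 0]], [-1, [0, 0, -0.4], [0, 0, 0]], [-1, [-0.416, -0.1444, 0], [0, 0, 0]], [-1, [-0.416, -0.1444, 0], [0, 0, 0]], [-1, [-0.416, -0.1444, 0], [0, 0, 0]], [-1, [-0.416, -0.1444, 0], [0, 0, 0]], [-1, [-0.416, -0.1444, 0], [0, 0, 0]], [-1, [-0.416, -0.1444, 0], [0, 0, 0]], [-1, [-0.416, -0.1444, 0], [0, 0, 0]], [-1, [0, 0, 0], [0, 0, 0]]]}}

```text
t: 5.0
ee_pos: [495.2, -10.4, 63.1]
orientation: [-2.226, -2.215, 0.003]
ft_force: [-0.1, 0.6, 0.5]
width: 42.2
grasp_force: 30.0
```

Emit:
{"api": "jog_arm", "payload": {"commands": [[-1, [0, 0, 0], [0, 0, 0]], [-1, [0, 0, 0], [0, 0, 0]], [-1, [0, 0, 0], [0, 0, 0]]]}}

```text
t: 5.3
ee_pos: [498.1, -5.7, 63.3]
orientation: [2.22, 2.222, 0.001]
ft_force: [0.2, 0.7, 0.3]
width: 42.4
grasp_force: 30.0
```

```bash
python3 - <<'E'
from h import *
a=[]
for n in("top","side"):
    im,P,g=cam(n); a.append(cv2.resize(im[140:280,240:400] if n=="top" else im[150:290,230:390],None,fx=2.4,fy=2.4,interpolation=2))
    o=get_obs(); print(o["ee_pos"],o["ft_force"],o["width"])
cv2.imwrite("pics/c1.png",np.hstack(a))
E
```

```text
[497.9361937   -5.70337474  63.17152049] [-0.0387557   0.64517932  0.41253949] 42.401967172162266
[497.83079613  -5.75606871  63.15028483] [-0.22720561  0.73688129 -0.27357868] 42.56137259472855
```

View pics/c1.png

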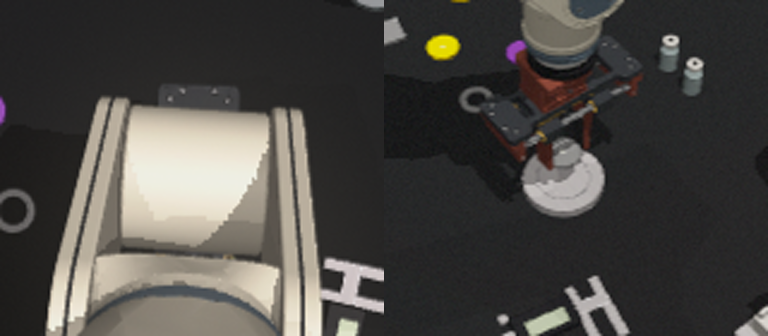

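The arm hides the plate in the top view. In the side view the disc hangs level between the fingers over the plate. Lowering it now.

Emit:
{"api": "jog_arm", "payload": {"commands": [[-1, [0, 0, 0.25], [0, 0, 0]], [-1, [0, 0, 0.14], [0, 0, 0]], [-1, [0, 0, 0.04], [0, 0, 0]], [-1, [0, 0, 0], [0, 0, 0]], [-1, [0, 0, 0.005], [0, 0, 0]], [-1, [0, 0, 0.005], [0, 0, 0]], [-1, [0, 0, 0.005], [0, 0, 0]], [-1, [0, 0, 0], [0, 0, 0]], [-1, [0, 0, 0], [0, 0, 0]]]}}

```text
t: 6.3
ee_pos: [497.6, -6.8, 18.9]
orientation: [2.222, 2.22, 0.0]
ft_force: [0.0, -0.2, -0.3]
width: 42.4
grasp_force: 30.0
```

Emit:
{"api": "jog_arm", "payload": {"commands": [[-1, [0, 0, 0.005], [0, 0, 0]], [-1, [0, 0, 0.005], [0, 0, 0]], [-1, [0, 0, 0], [0, 0, 0]]]}}

```text
t: 6.6
ee_pos: [497.5, -6.8, 18.0]
orientation: [2.222, 2.221, 0.0]
ft_force: [-1.0, 0.2, 5.3]
width: 42.8
grasp_force: 30.0
```

Emit:
{"api": "jog_arm", "payload": {"commands": [[0.2, [0, 0, 0], [0, 0, 0]], [0.2, [0, 0, 0], [0, 0, 0]], [0.2, [0, 0, 0], [0, 0, 0]], [1, [0, 0, 0], [0, 0, 0]], [1, [0, 0, -0.1], [0, 0, 0]], [1, [0, 0, -0.4], [0, 0, 0]], [1, [0, 0, -0.4], [0, 0, 0]], [1, [0, 0, -0.4], [0, 0, 0]], [1, [0, 0, -0.4], [0, 0, 0]], [1, [-0.464, 0.1014, 0], [0, 0, 0]]]}}

```text
t: 7.6
ee_pos: [510.2, -50.8, 193.7]
orientation: [2.212, 2.222, 0.01]
ft_force: [1.5, -0.9, -0.2]
width: 88.0
grasp_force: 0.0
```

Emit:
{"api": "jog_arm", "payload": {"commands": [[1, [-0.464, 0.1014, 0], [0, 0, 0]], [1, [-0.464, 0.1014, 0], [0, 0, 0]], [1, [-0.464, 0.1014, 0], [0, 0, 0]], [1, [-0.464, 0.1014, 0], [0, 0, 0]], [1, [-0.464, 0.1014, 0], [0, 0, 0]], [1, [-0.464, 0.1014, 0], [0, 0, 0]], [1, [0, 0, 0], [0, 0, 0]], [1, [0, 0, 0], [0, 0, 0]]]}}

```text
t: 8.4
ee_pos: [567.6, -332.2, 187.7]
orientation: [-2.224, -2.218, -0.0]
ft_force: [0.6, 0.3, -0.0]
width: 88.2
grasp_force: 0.0
```

```bash
python3 - <<'E'
from h import *
im,P,g=cam("top"); o=get_obs(); print(o["ee_pos"],o["orientation"],o["ft_force"],o["width"])
V=cv2.cvtColor(im,cv2.COLOR_BGR2HSV)[...,2]; x0,y0,x1,y1=294,198,350,254
c=np.zeros(V.shape,bool); c[y0:y1,x0:x1]=1
def st(n,m):
    p=P[m&c&~np.isnan(P[...,0])]
    if len(p)>0: print(n,len(p),p.mean(0).round(1),np.round(cv2.minAreaRect(p[:,:2].astype(np.float32))[:2],1))
pz=P[...,2]
st("plate",V>70); st("disc(z)",pz>18)
cv2.imwrite("pics/d.png",np.hstack([cv2.resize(im[y0:y1,x0:x1],(448,448),interpolation=2)]))
E
```

```text
[ 567.51283241 -331.08956197  187.67430194] [-2.22207295e+00 -2.21913595e+00  2.15771647e-05] [-0.43577479  0.28651829 -0.18796566] 87.77140773424671
plate 1439 [497.5  -5.6  15.4] [[498.7  -5.7]
 [100.2  98.3]]
disc(z) 283 [496.8  -6.4  20.5] [[499.1   0.5]
 [ 75.8  94.2]]
```

View pics/d.png

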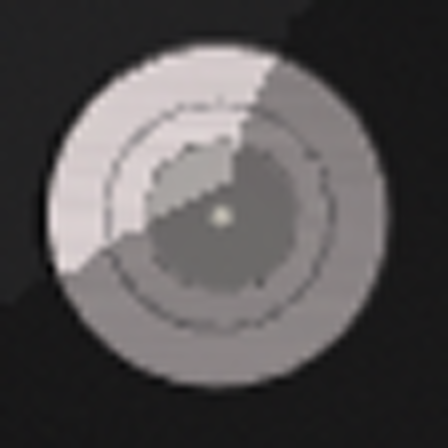

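The image shows the disc flat and released, with its white dot near crop px (222,215) and the plate centre near (218,215), so it is about 1 mm off centre. Now down to the gauge's grip.

Emit:
{"api": "jog_arm", "payload": {"commands": [[1, [0, 0.008, 0], [0, 0, 0]], [1, [0, 0, 0.3], [0, 0, 0]], [1, [0, 0, 0.3], [0, 0, 0]], [1, [0, 0, 0.2], [0, 0, 0]], [1, [0, 0, 0.07], [0, 0, 0]], [1, [0, 0, 0], [0, 0, 0]], [1, [0, 0, 0], [0, 0, 0]], [1, [0, 0, 0], [0, 0, 0]]]}}

```text
t: 9.25
ee_pos: [569.9, -331.8, 102.3]
orientation: [2.22, 2.219, 0.001]
ft_force: [-0.3, -0.4, 1.1]
width: 88.1
grasp_force: 0.0
```

Emit:
{"api": "jog_arm", "payload": {"commands": [[-1, [0, 0, 0], [0, 0, 0]], [-1, [0, 0, 0], [0, 0, 0]], [-1, [0, 0, 0], [0, 0, 0]], [-1, [0, 0, 0], [0, 0, 0]], [-1, [0, 0, 0], [0, 0, 0]], [-1, [0, 0, 0], [0, 0, 0]], [-1, [0, 0, 0], [0, 0, 0]], [-1, [0, 0, 0], [0, 0, 0]], [-1, [0, 0, 0], [0, 0, 0]], [-1, [0, 0, 0], [0, 0, 0]]]}}

```text
t: 10.25
ee_pos: [569.0, -331.6, 100.6]
orientation: [2.222, 2.221, -0.0]
ft_force: [0.6, -0.3, -0.7]
width: 28.1
grasp_force: 29.9
```

Emit:
{"api": "jog_arm", "payload": {"commands": [[-1, [0, 0, -0.05], [0, 0, 0]], [-1, [0, 0, -0.1], [0, 0, 0]], [-1, [0, 0, -0.15], [0, 0, 0]], [-1, [0, 0, -0.2], [0, 0, 0]], [-1, [0, 0, -0.1], [0, 0, 0]], [-1, [0, 0, 0], [0, 0, 0]], [-1, [0, 0, 0], [0, 0, 0]]]}}

```text
t: 10.95
ee_pos: [568.9, -331.6, 160.9]
orientation: [2.222, 2.22, 0.0]
ft_force: [-0.2, -1.0, -3.1]
width: 27.7
grasp_force: 29.9
```

Emit:
{"api": "jog_arm", "payload": {"commands": [[-1, [0.2, -0.05, 0], [0, 0, 0]], [-1, [0.4, -0.1, 0], [0, 0, 0]], [-1, [0.4, -0.1, 0], [0, 0, 0]], [-1, [0.4, -0.1, 0], [0, 0, 0]], [-1, [0.4, -0.1, 0], [0, 0, 0]], [-1, [0.4, -0.1, 0], [0, 0, 0]], [-1, [0.4, -0.1, 0], [0, 0, 0]], [-1, [0.35, -0.04, 0], [0, 0, 0]], [-1, [0.2, 0, 0], [0, 0, 0]], [-1, [0.1, -0.02, 0], [0, 0, 0]]]}}

```text
t: 11.95
ee_pos: [497.6, -4.9, 160.1]
orientation: [-2.219, -2.222, 0.001]
ft_force: [0.2, -0.0, -3.2]
width: 28.0
grasp_force: 29.9
```

Emit:
{"api": "jog_arm", "payload": {"commands": [[-1, [0, 0, 0], [0, 0, 0]], [-1, [0, 0, 0], [0, 0, 0]], [-1, [0, 0, 0], [0, 0, 0]]]}}

```text
t: 12.25
ee_pos: [498.3, -7.5, 160.5]
orientation: [2.223, 2.219, -0.0]
ft_force: [-0.5, 0.1, -2.9]
width: 27.8
grasp_force: 29.9
```

```bash
python3 - <<'E'
from h import *
im,P,g=cam("side"); np.save("s2.npy",P); o=get_obs(); print(o["ee_pos"],o["orientation"],o["ft_force"],o["width"])
cv2.imwrite("pics/s2.png",im); cv2.imwrite("pics/e.png",cv2.resize(im[110:250,240:380],(700,700)[:1]*2 if 0 else (590,590),interpolation=2))
# expected pixel of dot at TCP x,y z=21 and of foot
M=R.from_rotvec(g["orientation"]).as_matrix();K=np.array(g["intrinsics"])
pr=lambda p:(lambda c:(K@c/c[2])[:2].round(1))(M.T@(np.array(p)-g["eye"]))
print(pr([497.3,-6.6,21]),pr([497.3,-6.6,72]))
E
```

```text
[498.32726768  -7.56835981 160.55299536] [ 2.22367059e+00  2.21917893e+00 -2.95506404e-04] [ 0.38830611  0.56999002 -2.58777846] 27.678782757482004
[304.5 222.3] [304.4 211.7]
```

View pics/e.png

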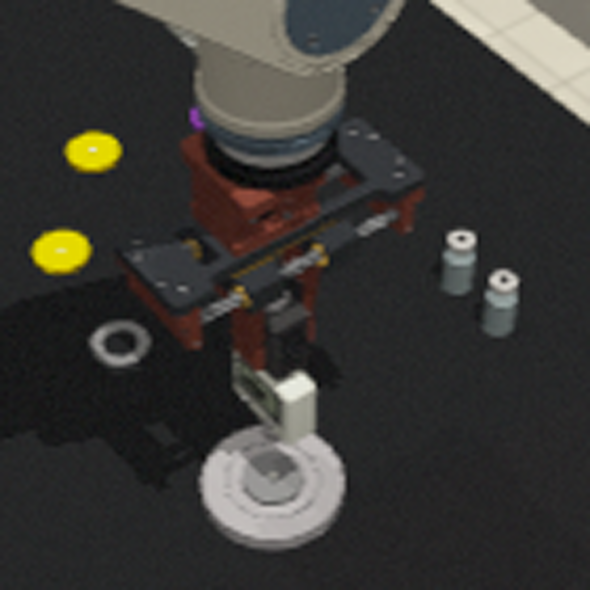

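The side view shows the gauge held upright above the disc, with the dot at crop px (275,470), which is image (305,221.5). The prediction for the TCP axis was (304.5,222.3). I'll check the gauge axis against the disc in one camera.

```bash
python3 - <<'E'
from h import *
P=np.load("s2.npy"); im=cv2.imread("pics/s2.png"); V=cv2.cvtColor(im,cv2.COLOR_BGR2HSV)[...,2]
v,u=np.mgrid[:400,:640]
reg=(u>285)&(u<325)&(v>185)&(v<240)
h=reg&(P[...,2]>94)&(P[...,2]<146)&(abs(P[...,0]-498)<40)&(abs(P[...,1]+7)<45)&(v>190)
p=P[h]; print("hous",len(p),np.percentile(p,[2,50,98],axis=0).round(1))
for lo in(98,106,114,122,130,138):
    q=p[(p[:,2]>lo)&(p[:,2]<lo+8)]
    if len(q)>5: print(lo,len(q),"x",np.percentile(q[:,0],[3,97]).round(1),"y",np.percentile(q[:,1],[3,97]).round(1))
bx=p[(p[:,1]>-32)&(p[:,0]<492)]; by=p[(p[:,0]>490)&(p[:,1]<-30)]
for n,q,a,b in(("-x face",bx,0,1),("-y face",by,1,0)):
    if len(q)>6:
        A=np.c_[q[:,b]-(-7 if b else 498),q[:,2]-120,np.ones(len(q))]; print(n,len(q),np.linalg.lstsq(A,q[:,a],rcond=None)[0].round(3))
d=reg&(P[...,2]>17.5)&(P[...,2]<26)&(v>214)
q=P[d]; print("disc",len(q),np.percentile(q,[2,50,98],axis=0).round(1))
dot=d&(V>150)&(abs(u-305)<5)&(abs(v-221.5)<5); print("dot",P[dot].round(1)[:8],u[dot],v[dot])
E
```

```text
hous 235 [[484.8 -40.3  97.8]
 [488.  -28.  125.5]
 [506.4  18.2 144.3]]
98 29 x [485.4 505.9] y [-40.3  18.6]
106 33 x [485.3 505.5] y [-40.2  12.5]
114 30 x [485.  504.9] y [-40.6  12.3]
122 36 x [484.6 505.4] y [-40.   16.8]
130 40 x [484.8 505.2] y [-40.1  10.8]
138 59 x [486.  507.1] y [-38.9  -9.4]
-x face 120 [-1.70000e-02  4.00000e-03  4.86608e+02]
-y face 79 [ -0.052   0.1   -38.343]
disc 145 [[476.1 -31.2  17.6]
 [497.5  -8.5  19.7]
 [528.4  13.1  24.3]]
dot [[488.2  -1.4  19.6]
 [489.9  -4.1  21. ]
 [485.6  -5.   20.7]
 [490.7  -8.   19.7]
 [498.  -12.9  19.1]
 [499.8 -15.4  20.3]
 [483.8  -7.5  19.8]
 [485.7  -9.8  20.9]] [301 302 301 303 306 307 301 302 303 304 305 306 307 301 302 303 304 305
 306 307 308 309] [223 223 224 224 224 224 225 225 225 225 225 225 225 226 226 226 226 226
 226 226 226 226]
```

```bash
python3 - <<'E'
from h import *
d=cv2.imread("pics/d.png",0).astype(float); w=d[195:235,202:242]-140; w[w<0]=0
yy,xx=np.mgrid[195:235,202:242]; cx,cy=(xx*w).sum()/w.sum(),(yy*w).sum()/w.sum()
u,v=294+(cx+.5)/8-.5,198+(cy+.5)/8-.5
e=np.array([461.18149323,-7.85698169,934.87495646]); M=R.from_rotvec([-2.19827542,2.13413143,-0.09445387]).as_matrix()
r=M@[(u-317.597)/394.229,(v-201.338)/394.229,1]; print(cx,cy,u,v,e+r*(21-e[2])/r[2])
E
```

```text
221.2682465833091 215.42076184937483 321.22103082291363 224.49009523117186 [496.85635957  -6.99212818  21.        ]
```

Emit:
{"api": "jog_arm", "payload": {"commands": [[-1, [0.006, -0.011, 0.1], [0, 0, 0]], [-1, [0, 0, 0.2], [0, 0, 0]], [-1, [0, 0, 0.1], [0, 0, 0]], [-1, [0, 0, 0.05], [0, 0, 0]], [-1, [0, 0, 0.01], [0, 0, 0]], [-1, [0, 0, 0], [0, 0, 0]], [-1, [0, 0, 0], [0, 0, 0]], [-1, [0, 0, 0], [0, 0, 0]], [-1, [0, 0, 0], [0, 0, 0]]]}}

```text
t: 13.2
ee_pos: [497.4, -5.9, 115.1]
orientation: [2.222, 2.22, 0.001]
ft_force: [-0.3, -0.6, -2.3]
width: 27.6
grasp_force: 29.9
```

Emit:
{"api": "jog_arm", "payload": {"commands": [[-1, [0, 0, 0.01], [0, 0, 0]], [-1, [0, 0, 0.01], [0, 0, 0]], [-1, [0, 0, 0.01], [0, 0, 0]], [-1, [0, 0, 0], [0, 0, 0]], [-1, [0, 0, 0], [0, 0, 0]]]}}

```text
t: 13.7
ee_pos: [497.2, -6.0, 111.7]
orientation: [2.222, 2.221, 0.0]
ft_force: [-0.3, -0.7, -0.4]
width: 27.8
grasp_force: 29.9
```

Emit:
{"api": "jog_arm", "payload": {"commands": [[-1, [0, 0, -0.03], [0, 0, 0]], [-1, [-0.007, 0, 0], [0, 0, 0]], [-1, [0, 0, 0], [0, 0, 0]], [-1, [0, 0, 0.03], [0, 0, 0]], [-1, [0, 0, 0.01], [0, 0, 0]], [-1, [0, 0, 0.01], [0, 0, 0]], [-1, [0, 0, 0.005], [0, 0, 0]], [-1, [0, 0, 0], [0, 0, 0]], [-1, [0, 0, 0], [0, 0, 0]]]}}

```text
t: 14.6
ee_pos: [497.4, -6.7, 109.6]
orientation: [2.222, 2.22, 0.001]
ft_force: [-1.7, -0.7, 6.0]
width: 28.0
grasp_force: 30.0
```

Emit:
{"api": "jog_arm", "payload": {"commands": [[-1, [0, 0, 0.01], [0, 0, 0]], [-1, [0, 0, 0.005], [0, 0, 0]], [-1, [0, 0, 0], [0, 0, 0]], [-1, [0, 0, 0], [0, 0, 0]], [-1, [0, 0, 0], [0, 0, 0]]]}}

```text
t: 15.1
ee_pos: [497.5, -6.7, 108.3]
orientation: [2.222, 2.22, 0.001]
ft_force: [-2.3, 0.2, 9.0]
width: 27.8
grasp_force: 30.0
```

Emit:
{"api": "jog_arm", "payload": {"commands": [[-1, [0, 0, 0.008], [0, 0, 0]], [-1, [0, 0, 0.007], [0, 0, 0]], [-1, [0, 0, 0], [0, 0, 0]], [-1, [0, 0, 0], [0, 0, 0]], [-1, [0, 0, 0], [0, 0, 0]]]}}

```text
t: 15.6
ee_pos: [497.5, -6.7, 106.9]
orientation: [2.222, 2.22, 0.001]
ft_force: [-0.3, -0.9, 9.6]
width: 27.9
grasp_force: 30.0
```

```bash
python3 - <<'E'
from h import *
im,P,g=cam("side"); F=[]
for _ in range(6):
    o=get_obs(); F.append(np.r_[o["ft_force"],o["ee_pos"]]); cam("side")
print(np.mean(F,0).round(2),o["moment"].round(2),o["width"],o["grasp_force"],o["t"])
cv2.imwrite("pics/f.png",cv2.resize(im[120:260,240:380],(590,590),interpolation=2))
E
```

```text
[-1.6000e+00 -1.0000e-02  9.9100e+00  4.9754e+02 -6.7200e+00  1.0691e+02] [-0.15  0.54 -0.03] 27.728290874608767 29.970123767852783 15.9
```

View pics/f.png

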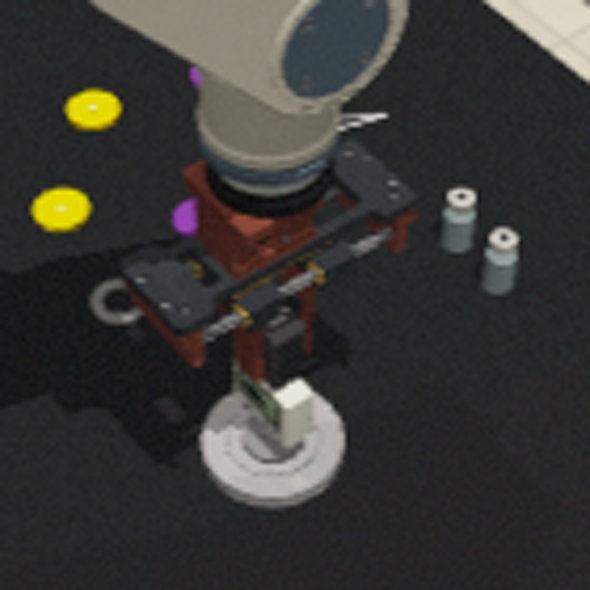

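The gauge stands upright on the disc. The push is 9.9 N, rising at the sprung grip's rate, and the grip has sunk by about 2 mm. Handing in.

```bash
python3 -c "
from workcell import close_job
print(close_job())"
```

```text
the job is handed in; nothing more can be done
None
```

The disc lies flat within about 1 mm of the middle of the plate, and I handed the job in at about 16 s with the gauge held upright on its dot at about 10 N and its sprung grip sunk about 2 mm (worked out from force and height).

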